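# Lock the hand lantern up into its charging mount

## Robot

A 6-joint arm with a two-finger parallel gripper is mounted at the origin on the work surface. World frame = base frame: x ahead of the robot, y to its left, z up, the work surface at z = 0. Lengths are in mm, angles in rad, forces in N, time in s.
With the tool pointing down it reaches from about 300 to 775 mm from the base axis. Payload 14.6 kg.
Tool frame: the origin (TCP) lies at the very end of the fingers, on their centre line; the grasp point (between the pads) lies 19 mm behind it; z points along the fingers, y is the line along which they close (so a half turn about z gives the same grasp; the last joint's range is limited). The gripper opens to 94 mm and grips with 3 to 60 N. Pads are 16 mm wide; open, the fingers measure 119 mm over their backs; the gripper's body (75 mm by 177 mm) begins 78 mm behind the grasp point.
Start: joints at [-1.371, 0.3, 1.521, -0, 1.321, -0.067], TCP at [144.999, -530.532, 205.446] pointing down, gripper open.
Joint ranges: [-3.03, 3.03], [-0.79, 2.21], [0.23, 2.52], [-1.04, 4.18], [0, 3.07], [-2.55, 2.55]. Speed limits (rad/s): [2.22, 2.22, 2.57, 3.14, 3.14, 3.14].

## Interface

Orientations are given as [roll, pitch, yaw] about the fixed x, y, z axes, in that order (R = Rz(yaw) Ry(pitch) Rx(roll)).
In Python, from cell import manip, camera, get_calibration gives the robot as it stands.
- The arm moves only by the tool arm_command, never from a script. Its argument "targets" is a list of rows, each an object of numbers: "hand": the opening, from -1 (shut) to 1 (fully open), so that 0 is half open; "x", "y", "z": the shift along the tool's x, y, z in m; "yaw": the turn about the tool's z in rad. In form: [{"hand": .., "x": .., "y": .., "z": .., "yaw": ..}, ...]. A call has 1 to 10 rows; each row shifts and turns the commanded pose from where the row before left it, along the tool's axes as they then stand; what a row does not reach is not made up. A row lasts 1/10 s, in which the tool goes at most 50 mm and 8.59 degrees, less where a joint would pass 70% of its speed; a pose out of reach is approached as far as the arm can. A call is refused whole if a number of a shift passes 0.05 or a number of a turn 0.15, either way. A call with a gripper value outside its range is refused whole. The fingers move at their own pace and stop on an object; "newtons" is the grip in N (left out, the last holds). Time passes only in rows, so rows that do not move let the fingers close. It gives the time, the measured TCP pose, the force, the opening and the grip force at its end, in the units of the state.
- manip.read_state(): the state, without advancing time (a new reading comes with each control period).
- camera(name): name is "side" or "top" or "wrist"; returns the picture (384x512x3 uint8, red, green, blue); there is no depth.
- get_calibration(name): a dict with "K" (3x3 intrinsics, pixels), "dist_coeffs" ([k1, k2, p1, p2, k3] as OpenCV has them; the pictures are not rectified), "cam_to_world" (4x4, takes a point from camera to world coordinates). Camera axes: x right, y up, looking along -z (the intrinsics and any distortion apply to the point x, -y, -z); pixel columns grow to the right and rows downward; lengths in mm; the calibration is good to about 2 mm. A picture is of the moment at which its call begins: read the wrist's pose just before it. get_calibration takes no time and is no camera call; for the wrist camera it gives the pose at the moment of the call.
- manip.sign_off(): hands the job in; it is judged then, once.
The state is a dict: "clock": time; "joints": joint angles; "qd": joint speeds; "effort": joint torques, N m; "eef_pos": TCP position; "eef_rot": TCP orientation; "wrist_force": force on the tool from outside, world axes, zero at the start; "moment": the same for the moment, N m; "finger_gap": finger opening in mm; "finger_force": force on a finger pad.
Only numpy, scipy, OpenCV 4.12 (cv2) and the standard library are available. Lean on these libraries where they do the work, as an engineer would, in place of code of your own. Each camera call takes 0.05 s, during which the arm holds its last target. There are 200 camera calls.

## Task

Put the amber hand lantern on charge: carry it by its bow under the round mount of the charging stand with the arm inside the bow, push it gently up until its two lugs enter the slots (feel for them by turning), turn it counterclockwise (seen from above) over to the locking pockets and let the lugs settle down in them, so that it hangs locked and upright on its own. Be gentle with lantern and stand, never forcing or bumping them, and leave everything else where it is.

Things in the scene. Friction and masses are not known exactly. Their poses are not given: they have to be found in the camera images.
- lantern: Hand lantern: amber lens (72 diameter) between black foot and yellow collar (84 diameter), 0.3 to 0.6 kg, standing on its foot. Origin: centre of its underside, z up its axis. Above the underside (mm): collar top 112, steel neck (38 diameter) to 142, cone nose to 150 (24 diameter at its tip). A half turn about z makes no difference.
- lantern_grip (a point): Centre of the black grip on top of the lantern's stiff steel bow, on the lantern's axis, 255 mm above its underside. The grip is a bar 14 wide, 18 tall, 80 long along the lantern's y: pinch it across the 14 mm from above. The bow's two uprights (10 thick) stand 66 mm from the axis at the lantern's +y and -y; 96 mm are free between grip and nose.
- lantern_lugs (a point): Point on the lantern's axis at the underside of its two brass lugs, 134 mm above the lantern's underside. The lugs stick out of the neck to the lantern's +y and -y (in line with the bow), each 10 mm wide, 8 mm tall, reaching 34 mm from the axis.
- stand: Charging stand, fixed. Origin: on the table under the axis of the mount. Its +x runs from the mount to a 34 mm square post at 200 mm (foot 140 x 120). An arm 30 wide, 235 to 241 above the table, carries the mount: a round drum, 86 diameter, 190 to 241 above the table, open downwards. The bow goes over the drum from its free -x side, bow across the arm, so that the arm lies inside the bow.
- stand_mouth (a point): Centre of the drum's mouth, on the mount's axis at the drum's underside, 190 mm above the table, axes as the stand's. Inside, above this point: lip 0 to 10 mm (bore 43 diameter) with two opposite slots 15 mm wide for the lugs; free space for the lugs from 10 to the roof at 23 mm. The lower drum (lip and roof) is sprung: it gives way up to 12 mm upwards, 6 N at first and 0.8 N more per mm.
- stand_slots (a point): Point on the mount's axis at the top of the lip, 10 mm above the mouth. The lugs meet the slots at a lantern yaw minus stand yaw of about -22 degrees (plus = counterclockwise from above), but the drum is set up to 17 degrees either way from that: not measured, only felt. Pressed up and turned, the sprung drum drops over the lugs at the slots (5 degrees of play each way) and walls stop them both ways.
- stand_pockets (a point): Point on the mount's axis at the floor of the two locking pockets, 4 mm above the mouth. The pockets lie counterclockwise (from above) of the slots behind a hump of the lip, 10 mm high: the lugs sink in when turned 41 to 55 degrees from the middle of the slots; a stop ends the turn at 55. The drum sits in rubber: it twists up to 7 degrees, 0.09 N m each, then is hard. Locked, the lugs' underside rests at this level (6 mm higher: on the hump, not locked).
- carton: Bystander, loose: small brown cardboard carton, 120 x 100 x 80 tall (mm). Origin: centre of its underside.
- blue_bin: Bystander, loose: open blue plastic bin, 140 x 100 x 60 tall (mm). Origin: centre of its underside.
- tape_roll: Bystander, loose: roll of yellow tape lying flat, 100 diameter, 24 tall (mm). Origin: centre of its underside.
- screwdriver: Bystander, loose: screwdriver with red handle lying flat, about 200 mm long. Origin: under its middle part.
- screw_jar: Bystander, loose: jar, 60 diameter, 85 tall (mm). Origin: centre of its underside.
- battery: Bystander, loose: black battery block with red top, 75 x 55 x 67 tall (mm). Origin: centre of its underside.
- lamp_dome: Bystander, loose: white lamp dome lying mouth down, 110 diameter, 52 tall (mm). Origin: centre of its underside.

How it is judged:
By the outcome, as a careful person would: the job done as asked, in the order asked, and still so for the second after the job is handed in, with the robot touching nothing.
It also fails if it takes over 69 s, if anything falls off the work surface, if the arm or the gripper's body presses on something with over 40 N, if the wrist force passes 120 N, or if a joint passes its speed limit or range.

## Working session

There is one attempt and no reset: what is moved stays moved. The work goes in short steps, Python scripts to look and compute and a tool call to move; the robot and the scene stay as the last step left them, time stands still between calls to the robot, and variables do not carry over. Pictures are saved under pics/ and viewed, at most 10 in all, crops included, and the job is handed in when it is done.

Besides the shell and the picture viewer there is one more tool, called in YAML: its name, and indented under it one key for each argument. arm_command: Moves the arm, as the interface text tells. Its arguments: {"type":"object","properties":{"targets":{"type":"array"},"newtons":{"type":"number"}},"required":["targets"]}

```bash
mkdir -p pics; ls; cat > h.py <<'E'
from cell import manip, camera, get_calibration
import numpy as np, cv2
def save(n,f):
    im=camera(n); cv2.imwrite('pics/'+f,im[:,:,::-1]); return im
def ray(cal,u,v):
    p=cv2.undistortPoints(np.array([[[u,v]]],float),np.array(cal['K']),np.array(cal['dist_coeffs']))[0,0]
    T=np.array(cal['cam_to_world']); return T[:3,3],T[:3,:3]@np.array([p[0],-p[1],-1])
def atz(cal,u,v,z):
    o,d=ray(cal,u,v); return (o+d*(z-o[2])/d[2]).round(1)
def proj(cal,P):
    T=np.array(cal['cam_to_world']); q=(np.atleast_2d(P)-T[:3,3])@T[:3,:3]; q=q*[1,-1,-1]
    return cv2.projectPoints(q.reshape(-1,1,3).astype(float),np.zeros(3),np.zeros(3),np.array(cal['K']),np.array(cal['dist_coeffs']))[0][:,0]
E
python3 - <<'E'
from h import *
a=save('top','top1.png');b=save('side','side1.png')
for n in('top','side'):
    c=get_calibration(n);print(n,np.array(c['cam_to_world']).round(2).tolist(),np.array(c['K']).round(1).tolist(),c['dist_coeffs'])
print(manip.read_state())
E
```

```text
pics
top [[0.01, 0.99, -0.11, 477.15], [-1.0, 0.01, -0.01, -1.99], [-0.01, 0.11, 0.99, 1375.97], [0.0, 0.0, 0.0, 1.0]] [[428.2, 0.0, 253.0], [0.0, 428.2, 189.3], [0.0, 0.0, 1.0]] [-0.13190159  0.          0.          0.          0.        ]
side [[0.83, 0.29, -0.47, -98.4], [-0.55, 0.41, -0.73, -1049.07], [-0.02, 0.87, 0.5, 890.59], [0.0, 0.0, 0.0, 1.0]] [[409.6, 0.0, 259.7], [0.0, 409.6, 192.4], [0.0, 0.0, 1.0]] [-0.12149032  0.          0.          0.          0.        ]
{'clock': 0.1, 'joints': array([-1.37057370e+00,  3.00406718e-01,  1.52152236e+00,  2.97609697e-05,
        1.32069974e+00, -6.65845475e-02]), 'qd': array([ 0.0002906 , -0.00079173, -0.00066842,  0.00123487,  0.00042569,
       -0.0001185 ]), 'effort': array([ 1.21961995e-03, -5.32646048e+01, -3.53284800e+01,  7.09606125e-02,
        2.35157524e-02, -6.25227017e-05]), 'eef_pos': array([ 144.97481682, -530.30353192,  204.94648719]), 'eef_rot': array([-3.14056071e+00, -9.77045701e-05,  2.66799746e-01]), 'wrist_force': array([-0.31518114, -0.15200486, -0.39929749]), 'moment': array([-0.04885297,  0.07231938, -0.00962307]), 'finger_force': 0.0, 'finger_gap': 94.02185946550902}
```

View pics/top1.png

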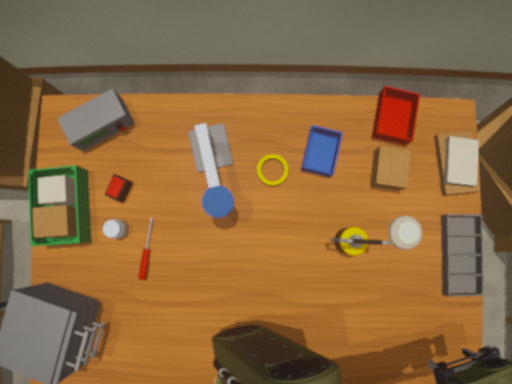

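View pics/side1.png

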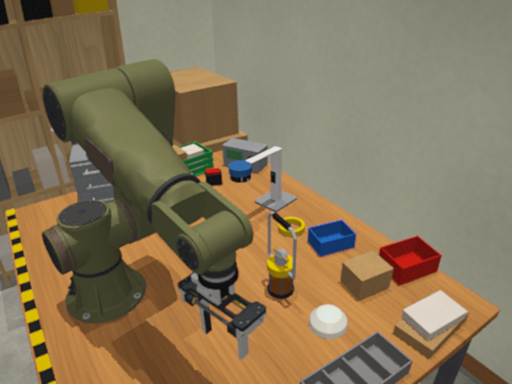

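```bash
python3 - <<'E'
from h import *
im=cv2.imread('pics/top1.png'); s=cv2.imread('pics/side1.png')
a=cv2.resize(im[110:270,180:430],(800,512),interpolation=cv2.INTER_CUBIC)
cv2.imwrite('pics/c1.png',a)
b=cv2.resize(s[130:310,225:345],(400,600),interpolation=cv2.INTER_CUBIC)
cv2.imwrite('pics/c2.png',b)
# blue drum centroid
hsv=cv2.cvtColor(im,cv2.COLOR_BGR2HSV)
m=cv2.inRange(hsv,(100,120,60),(125,255,255)); m[:180]=0
ys,xs=np.nonzero(m);print('drum',xs.mean(),ys.mean(),xs.min(),xs.max(),ys.min(),ys.max())
cal=get_calibration('top')
print(atz(cal,217.5,202,241),atz(cal,202,126,241),atz(cal,332,241,255),atz(cal,387,242.5,255))
E
```

```text
drum 217.53625377643505 201.22205438066464 203 232 187 215
[565.6 102.7 241. ] [772.7 149.5 241. ] [ 465.2 -199.4  255. ] [ 461.7 -345.8  255. ]
```

View pics/c1.png

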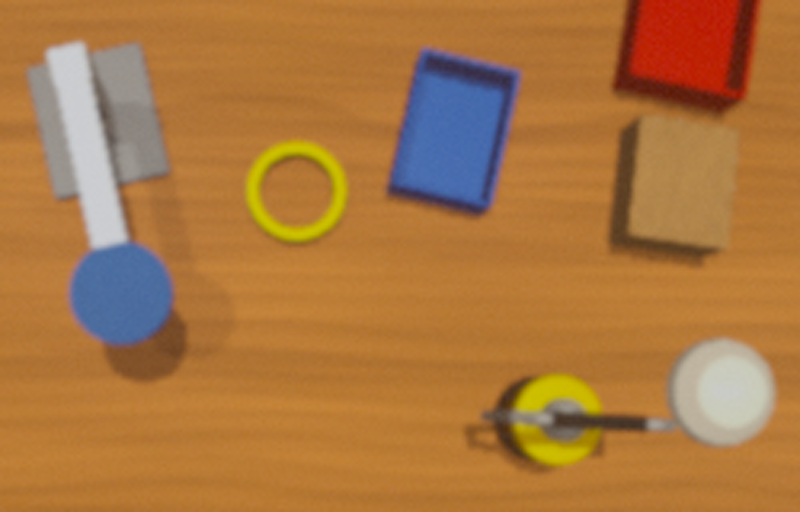

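View pics/c2.png

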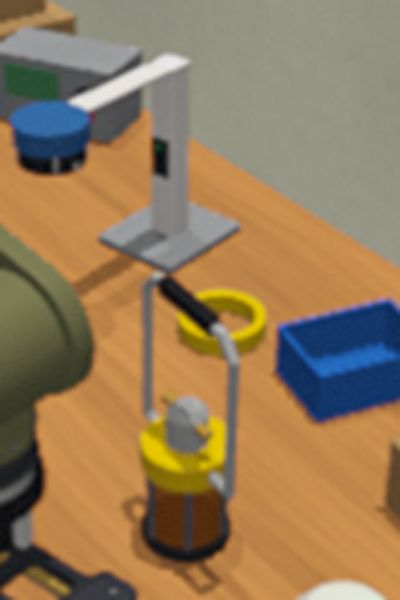

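```bash
python3 - <<'E'
from h import *
cal=get_calibration('top')
f=lambda x,y,z:atz(cal,180+(x+.5)*.3125-.5,110+(y+.5)*.3125-.5,z)
d=f(121.5,293,241); e=f(65.5,43,241); print('drum',d,'armend',e, np.linalg.norm(e-d), 'yaw',np.arctan2(*(e-d)[1::-1]))
g0,g1=f(552,420.5,264),f(648,424,264);print('grip',g0,g1,(g0+g1)/2,np.linalg.norm(g1-g0),np.arctan2(*(g0-g1)[1::-1]))
print('collar',f(559,420,112),'bow R end',f(672,425,255),'arm mid',f(109,245,241))
b0,b1=f(89,46,241),f(128,243,241);c0,c1=f(46,47,241),f(91,248,241)
for p,q in((b0,b1),(c0,c1)): print('edge yaw',np.arctan2(*(p-q)[1::-1]))
print('jar etc', atz(cal,405,232,30))
s=get_calibration('side')
h=lambda x,y,z:atz(s,225+(x+.5)*.3-.5,130+(y+.5)*.3-.5,z)
print('side grip',h(190,305,255),'drum top',h(51,115,241))
E
```

```text
drum [567.6 102.4 241. ] armend [780.8 154.9 241. ] 219.56887302165572 yaw 0.24144393798298383
grip [ 465.4 -250.6  264. ] [ 462.7 -330.1  264. ] [ 464.05 -290.35  264.  ] 79.545835843242 1.5368471113737128
collar [ 464.2 -291.2  112. ] bow R end [ 461.8 -352.9  255. ] arm mid [607.8 113.7 241. ]
edge yaw 0.21534002154616746
edge yaw 0.24361179683760045
jar etc [ 491.8 -474.    30. ]
side grip [ 465.7 -290.9  255. ] drum top [573.1 110.4 241. ]
```

arm_command:
  targets:
    - {"hand": 1,"x": 0.02,"y": -0.008,"z": -0.02}
    - {"hand": 1,"x": 0.039,"y": -0.0155,"z": -0.02}
    - {"hand": 1,"x": 0.039,"y": -0.0155,"z": -0.02}
    - {"hand": 1,"x": 0.039,"y": -0.0155,"z": -0.02}
    - {"hand": 1,"x": 0.039,"y": -0.0155,"z": -0.02}
    - {"hand": 1,"x": 0.039,"y": -0.0155,"z": -0.02}
    - {"hand": 1,"x": 0.039,"y": -0.0155,"z": -0.005}
    - {"hand": 1,"x": 0.039,"y": -0.0155}
    - {"hand": 1,"x": 0.039,"y": -0.0155}
    - {"hand": 1,"x": 0.039,"y": -0.0155}

```text
schema error: expected keys hand, x, y, z, yaw
```

arm_command:
  targets:
    - {"hand": 1,"yaw": -0.127}
    - {"hand": 1,"yaw": -0.127}
    - {"hand": 1,"yaw": -0.127}
    - {"hand": 1,"yaw": -0.127}
    - {"hand": 1,"yaw": -0.127}
    - {"hand": 1,"yaw": -0.127}
    - {"hand": 1,"yaw": -0.127}
    - {"hand": 1,"yaw": -0.127}
    - {"hand": 1,"yaw": -0.127}
    - {"hand": 1,"yaw": -0.127}

```text
schema error: expected keys hand, x, y, z, yaw
```

```bash
python3 - <<'E'
from h import *
s=manip.read_state();print(s['eef_pos'],s['eef_rot'],s['wrist_force'],s['clock'])
save('wrist','w1.png');cal=get_calibration('wrist')
L=np.array([464.4,-290.7,0]);y=np.array([.034,1,0])
print(np.array(cal['cam_to_world']).round(2).tolist())
print(proj(cal,[L+[0,0,264]+40*y,L+[0,0,264]-40*y,L+[0,0,150]]))
E
```

```text
[ 144.97481682 -530.30353192  204.94648719] [-3.14056071e+00 -9.77045701e-05  2.66799746e-01] [-0.31518114 -0.15200486 -0.39929749] 0.1
[[0.26, 0.94, 0.23, 212.1], [-0.96, 0.26, 0.06, -512.23], [-0.0, -0.24, 0.97, 383.37], [0.0, 0.0, 0.0, 1.0]]
[[ 8144.9714608  14372.32040169]
 [ 2322.18001159  6077.46568693]
 [   97.35849851  -186.65643605]]
```

View pics/w1.png

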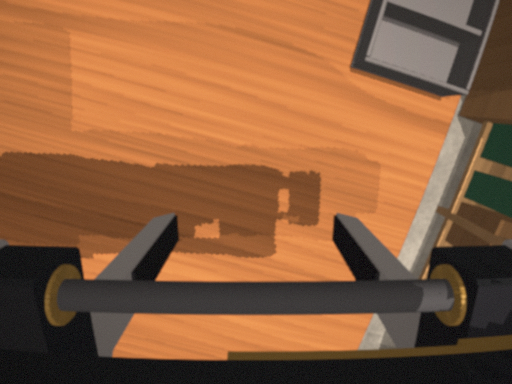

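The moves were refused because every key is needed in each row. The wrist picture shows only bare table, with the fingers at about (150,240) and (360,240).

arm_command:
  targets:
    - {"hand": 1,"x": 0.02,"y": -0.008,"z": -0.02,"yaw": 0}
    - {"hand": 1,"x": 0.039,"y": -0.0155,"z": -0.02,"yaw": 0}
    - {"hand": 1,"x": 0.039,"y": -0.0155,"z": -0.02,"yaw": 0}
    - {"hand": 1,"x": 0.039,"y": -0.0155,"z": -0.02,"yaw": 0}
    - {"hand": 1,"x": 0.039,"y": -0.0155,"z": -0.02,"yaw": 0}
    - {"hand": 1,"x": 0.039,"y": -0.0155,"z": -0.02,"yaw": 0}
    - {"hand": 1,"x": 0.039,"y": -0.0155,"z": -0.005,"yaw": 0}
    - {"hand": 1,"x": 0.039,"y": -0.0155,"z": 0,"yaw": 0}
    - {"hand": 1,"x": 0.039,"y": -0.0155,"z": 0,"yaw": 0}
    - {"hand": 1,"x": 0.039,"y": -0.0155,"z": 0,"yaw": 0}

```text
clock: 1.15
eef_pos: [465.1, -289.1, 330.4]
eef_rot: [-3.141, 0.0, 0.267]
wrist_force: [-0.5, -0.3, 0.2]
finger_gap: 94.0
finger_force: 0.0
```

arm_command:
  targets:
    - {"hand": 1,"x": 0,"y": 0,"z": 0,"yaw": -0.127}
    - {"hand": 1,"x": 0,"y": 0,"z": 0,"yaw": -0.127}
    - {"hand": 1,"x": 0,"y": 0,"z": 0,"yaw": -0.127}
    - {"hand": 1,"x": 0,"y": 0,"z": 0,"yaw": -0.127}
    - {"hand": 1,"x": 0,"y": 0,"z": 0,"yaw": -0.127}
    - {"hand": 1,"x": 0,"y": 0,"z": 0,"yaw": -0.127}
    - {"hand": 1,"x": 0,"y": 0,"z": 0,"yaw": -0.127}
    - {"hand": 1,"x": 0,"y": 0,"z": 0,"yaw": -0.127}
    - {"hand": 1,"x": 0,"y": 0,"z": 0,"yaw": -0.127}
    - {"hand": 1,"x": 0,"y": 0,"z": 0,"yaw": -0.127}

```text
clock: 2.15
eef_pos: [463.9, -290.4, 330.2]
eef_rot: [-3.141, -0.0, 1.542]
wrist_force: [0.3, -0.3, 0.2]
finger_gap: 94.0
finger_force: 0.0
```

```bash
python3 - <<'E'
from h import *
s=manip.read_state();print(s['eef_pos'],s['eef_rot'],s['wrist_force'],s['clock'])
im=save('wrist','w2.png');cal=get_calibration('wrist')
L=np.array([464.4,-290.7,0]);y=np.array([.034,1,0])
print(np.array(cal['cam_to_world']).round(2).tolist())
print(proj(cal,[L+[0,0,264]+40*y,L+[0,0,264]-40*y,L+[0,0,150]]))
E
```

```text
[ 463.93402865 -290.40154021  330.1820992 ] [-3.14116097e+00 -3.45390104e-04  1.54203779e+00] [ 0.26783941 -0.26903401  0.23513277] 2.15
[[1.0, 0.02, 0.01, 466.41], [-0.02, 0.97, 0.24, -221.71], [-0.0, -0.24, 0.97, 508.54], [0.0, 0.0, 0.0, 1.0]]
[[255.33034171 149.57331949]
 [254.08449971 245.27925484]
 [254.89551945 172.46597911]]
```

View pics/w2.png

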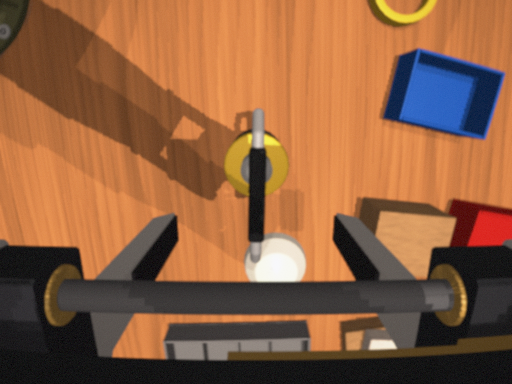

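The wrist picture shows the grip from (258,149) to (256,242), within 1–2 px of the prediction, so I descend.

arm_command:
  newtons: 40
  targets:
    - {"hand": 1,"x": 0,"y": 0.001,"z": 0.015,"yaw": 0}
    - {"hand": 1,"x": 0,"y": 0,"z": 0.02,"yaw": 0}
    - {"hand": 1,"x": 0,"y": 0,"z": 0.02,"yaw": 0}
    - {"hand": 1,"x": 0,"y": 0,"z": 0.02,"yaw": 0}
    - {"hand": 1,"x": 0,"y": 0,"z": 0.013,"yaw": 0}
    - {"hand": 1,"x": 0,"y": 0,"z": 0.005,"yaw": 0}
    - {"hand": 0,"x": 0,"y": 0,"z": 0,"yaw": 0}
    - {"hand": -0.4,"x": 0,"y": 0,"z": 0,"yaw": 0}
    - {"hand": -0.55,"x": 0,"y": 0,"z": 0,"yaw": 0}
    - {"hand": -0.6,"x": 0,"y": 0,"z": 0,"yaw": 0}

```text
clock: 3.2
eef_pos: [465.1, -290.6, 238.0]
eef_rot: [3.141, 0.001, 1.537]
wrist_force: [0.8, -0.3, -0.5]
finger_gap: 65.4
finger_force: 0.0
```

arm_command:
  targets:
    - {"hand": -0.65,"x": 0,"y": 0,"z": 0,"yaw": 0}
    - {"hand": -0.7,"x": 0,"y": 0,"z": 0,"yaw": 0}
    - {"hand": -0.75,"x": 0,"y": 0,"z": 0,"yaw": 0}
    - {"hand": -1,"x": 0,"y": 0,"z": 0,"yaw": 0}
    - {"hand": -1,"x": 0,"y": 0,"z": 0,"yaw": 0}
    - {"hand": -1,"x": 0,"y": 0,"z": 0,"yaw": 0}

```text
clock: 3.8
eef_pos: [465.0, -290.5, 237.4]
eef_rot: [-3.142, -0.0, 1.537]
wrist_force: [0.4, -0.2, 0.3]
finger_gap: 17.1
finger_force: 0.0
```

arm_command:
  targets:
    - {"hand": -1,"x": 0,"y": 0,"z": 0,"yaw": 0}
    - {"hand": -1,"x": 0,"y": 0,"z": 0,"yaw": 0}
    - {"hand": -1,"x": 0,"y": 0,"z": 0,"yaw": 0}
    - {"hand": -1,"x": 0,"y": 0,"z": -0.005,"yaw": 0}
    - {"hand": -1,"x": 0,"y": 0,"z": -0.01,"yaw": 0}
    - {"hand": -1,"x": 0,"y": 0,"z": -0.005,"yaw": 0}
    - {"hand": -1,"x": 0,"y": 0,"z": 0,"yaw": 0}

```text
clock: 4.5
eef_pos: [465.2, -290.7, 258.5]
eef_rot: [3.14, 0.001, 1.537]
wrist_force: [0.5, -0.2, -4.9]
finger_gap: 13.9
finger_force: 40.0
```

arm_command:
  targets:
    - {"hand": -1,"x": 0.004,"y": 0,"z": 0,"yaw": 0}
    - {"hand": -1,"x": 0.01,"y": -0.001,"z": 0,"yaw": 0}
    - {"hand": -1,"x": 0.016,"y": -0.002,"z": 0,"yaw": 0}
    - {"hand": -1,"x": 0.02,"y": -0.003,"z": 0,"yaw": 0}
    - {"hand": -1,"x": 0.024,"y": -0.003,"z": 0,"yaw": 0}
    - {"hand": -1,"x": 0.024,"y": -0.003,"z": 0,"yaw": 0}
    - {"hand": -1,"x": 0.024,"y": -0.003,"z": 0,"yaw": 0}
    - {"hand": -1,"x": 0.024,"y": -0.003,"z": 0,"yaw": 0}
    - {"hand": -1,"x": 0.024,"y": -0.003,"z": 0,"yaw": 0}
    - {"hand": -1,"x": 0.024,"y": -0.003,"z": 0,"yaw": 0}

```text
clock: 5.5
eef_pos: [446.9, -93.7, 257.4]
eef_rot: [3.141, -0.0, 1.537]
wrist_force: [0.5, -0.1, -4.7]
finger_gap: 14.0
finger_force: 40.0
```

arm_command:
  targets:
    - {"hand": -1,"x": 0.024,"y": -0.003,"z": 0,"yaw": 0}
    - {"hand": -1,"x": 0.024,"y": -0.003,"z": 0,"yaw": 0}
    - {"hand": -1,"x": 0.024,"y": -0.003,"z": 0,"yaw": 0}
    - {"hand": -1,"x": 0.024,"y": -0.003,"z": 0,"yaw": 0}
    - {"hand": -1,"x": 0.023,"y": -0.003,"z": 0,"yaw": 0}
    - {"hand": -1,"x": 0.02,"y": -0.003,"z": 0,"yaw": 0}
    - {"hand": -1,"x": 0.014,"y": -0.002,"z": 0,"yaw": 0}
    - {"hand": -1,"x": 0.008,"y": 0,"z": 0,"yaw": 0}
    - {"hand": -1,"x": 0.004,"y": 0,"z": 0,"yaw": 0}
    - {"hand": -1,"x": 0,"y": 0,"z": 0,"yaw": -0.04}

```text
clock: 6.5
eef_pos: [433.0, 70.2, 257.4]
eef_rot: [3.142, -0.0, 1.578]
wrist_force: [0.4, -0.3, -4.7]
finger_gap: 13.9
finger_force: 40.0
```

arm_command:
  targets:
    - {"hand": -1,"x": 0,"y": 0,"z": 0,"yaw": -0.06}
    - {"hand": -1,"x": 0,"y": 0,"z": 0,"yaw": -0.07}
    - {"hand": -1,"x": 0,"y": 0,"z": 0,"yaw": -0.06}
    - {"hand": -1,"x": 0,"y": 0,"z": 0,"yaw": -0.04}
    - {"hand": -1,"x": 0,"y": 0,"z": 0,"yaw": 0}

```text
clock: 7.0
eef_pos: [433.1, 69.6, 257.4]
eef_rot: [-3.142, 0.0, 1.807]
wrist_force: [0.9, -1.0, -6.3]
finger_gap: 13.6
finger_force: 40.0
```

```bash
python3 - <<'E'
from h import *
s=manip.read_state();print(s['eef_pos'],s['eef_rot'],s['wrist_force'],s['moment'],s['clock'])
for n in('side','wrist','top'): save(n,n+'3.png')
a=cv2.imread('pics/side3.png')[110:290,190:330];w=cv2.imread('pics/wrist3.png');t=cv2.imread('pics/top3.png')[100:260,160:280]
r=lambda i,wd,h:cv2.resize(i,(wd,h),interpolation=cv2.INTER_CUBIC)
o=np.zeros((600,800,3),np.uint8);o[:540,:420]=r(a,420,540);o[:285,420:]=r(w,380,285);o[285:585,420:645]=r(t,225,300)
cv2.imwrite('pics/m3.png',o)
c=get_calibration('wrist');print(np.array(c['cam_to_world']).round(2).tolist())
d=np.array([567.7,102.5,241]);print(proj(c,[d,d+[43,0,0],d+[0,43,0],d+[208,50.6,0]]))
E
```

```text
[433.12649924  69.59647714 257.38331874] [-3.14151621e+00  3.01333924e-05  1.80694899e+00] [ 0.93901529 -1.02623893 -6.34956856] [-0.10339809 -0.15410388  0.00168121] 7.0
[[0.97, -0.23, -0.05, 418.2], [0.23, 0.94, 0.23, 136.58], [-0.0, -0.24, 0.97, 435.76], [0.0, 0.0, 0.0, 1.0]]
[[458.8450593  217.20285703]
 [511.11123754 229.98404042]
 [482.38776808 155.78205593]
 [669.53157424 210.17927785]]
```

View pics/m3.png

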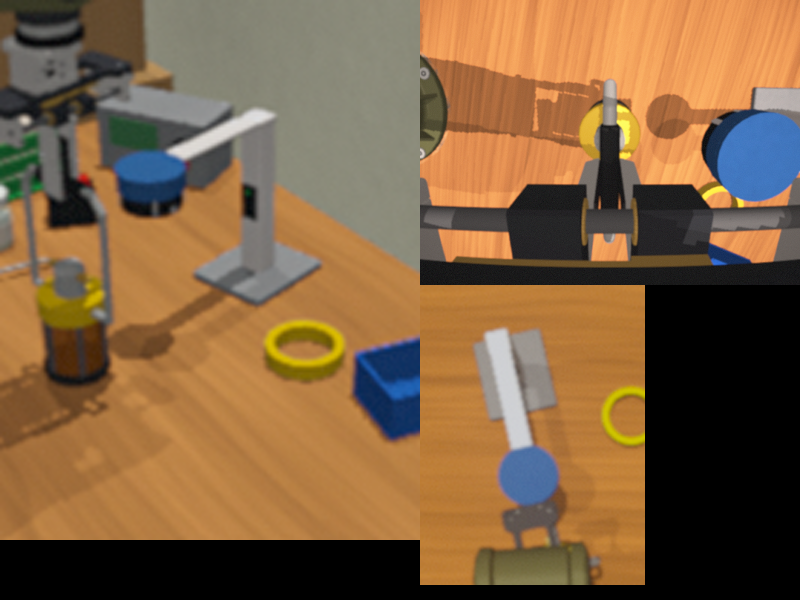

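The mosaic shows the lantern hanging upright left of the drum, with the drum at the right edge of the wrist view, about (455,205) in full-frame pixels. The drum is the critical position, so I fit its outline in all three pictures.

```bash
cat > fit.py <<'E'
from h import *
from scipy.optimize import minimize
th=np.linspace(0,2*np.pi,120)
def fit(n,f,roi,cal,x0):
    hsv=cv2.cvtColor(cv2.imread('pics/'+f),cv2.COLOR_BGR2HSV)
    m=cv2.inRange(hsv,(98,110,50),(125,255,255)); k=np.zeros_like(m);k[roi[1]:roi[3],roi[0]:roi[2]]=1;m*=k
    S=8
    def cost(p):
        pts=[]
        for z in (241,p[2]): pts.append(proj(cal,np.c_[p[0]+43*np.cos(th),p[1]+43*np.sin(th),0*th+z]))
        h=cv2.convexHull(np.vstack(pts).astype(np.float32))
        r=np.zeros((384*3,512*3),np.uint8);cv2.fillConvexPoly(r,np.round(((h+.5)*3-.5)*16).astype(np.int32),1,shift=4)
        r=cv2.resize(r.astype(np.float32),(512,384),interpolation=cv2.INTER_AREA)*k
        return np.abs(r-(m>0)).sum()
    b=minimize(cost,[*x0,220],method='Nelder-Mead',options=dict(initial_simplex=[[*x0,220],[x0[0]+8,x0[1],220],[x0[0],x0[1]+8,220],[x0[0],x0[1],205]]))
    print(n,b.x.round(1),b.fun,(m>0).sum())
if __name__=='__main__':
    x0=(567.7,102.5)
    fit('top','top3.png',(190,170,245,225),get_calibration('top'),x0)
    fit('side','side3.png',(215,150,260,195),get_calibration('side'),x0)
    fit('wrist','wrist3.png',(370,120,512,275),get_calibration('wrist'),x0)
E
python3 fit.py; python3 -c "
from h import *
s=manip.read_state();print(s['clock'],s['wrist_force'],s['moment'])"
```

```text
top [569.2 101.2 240.6] 131.6666717529297 697
side [567.6 105.1 215.3] 36.5555534362793 339
wrist [567.1 105.4 219.3] 407.888916015625 12382
7.15 [-0.66503243 -0.52291526 -4.19796604] [-0.00294873 -0.07813097  0.02042784]
```

```bash
python3 - <<'E'
from h import *
from scipy.optimize import minimize
th=np.linspace(0,2*np.pi,120)
cal=get_calibration('wrist')
im=cv2.imread('pics/wrist3.png');hsv=cv2.cvtColor(im,cv2.COLOR_BGR2HSV)
m=cv2.inRange(hsv,(22,150,90),(34,255,255));x0,y0,x1,y1=200,115,310,225
sub=m[y0:y1,x0:x1];ys,xs=np.nonzero(sub);print(xs.min()+x0,xs.max()+x0,ys.min()+y0,ys.max()+y0,len(xs))
s=manip.read_state();print(s['eef_pos'])
p=s['eef_pos'];tx=np.array([np.cos(1.807),np.sin(1.807)])
for z,r in((132.,42),(149.,None)):
  c=np.array([p[0],p[1],z])
  if r: 
    q=proj(cal,np.c_[p[0]+r*np.cos(th),p[1]+r*np.sin(th),0*th+z]);print('pred collar',q.min(0),q.max(0))
g=lambda a:np.array([p[0]+a*tx[0],p[1]+a*tx[1],264+12])
print('grip ends pred (h=20)',proj(cal,[g(40),g(-40)]), 'px per mm at collar',np.ptp(q[:,0])/84)
d=cv2.resize(im[80:250,190:330],(700,600)[0:1]+(560,) if 0 else (490,595),interpolation=cv2.INTER_CUBIC);cv2.imwrite('pics/c4.png',d)
E
```

```text
216 294 141 213 1788
[433.17543996  69.67580772 257.42799038]
pred collar [211.69546623 139.63330105] [296.72529107 222.63033322]
grip ends pred (h=20) [[253.15804916 168.18465215]
 [253.63020725 304.46967242]] px per mm at collar 1.0122598195271664
```

View pics/c4.png

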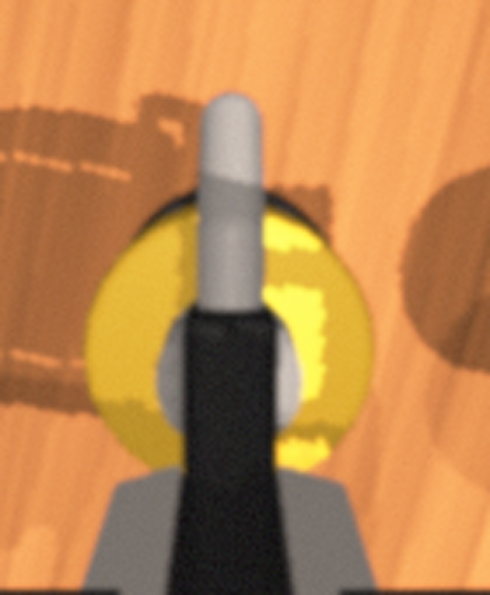

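The crop shows the collar centred at full-frame (255.7,~180) and the bar at 256 where I expected 253.4. That puts the wrist calibration about 1.6 mm off sideways, so I correct for it. Next I go under the mount.

arm_command:
  targets:
    - {"hand": -1,"x": 0,"y": 0.005,"z": 0,"yaw": 0}
    - {"hand": -1,"x": 0,"y": 0.01,"z": 0,"yaw": 0}
    - {"hand": -1,"x": 0,"y": 0.013,"z": 0,"yaw": 0}
    - {"hand": -1,"x": 0.0005,"y": 0.013,"z": 0,"yaw": 0}
    - {"hand": -1,"x": 0.0005,"y": 0.013,"z": 0,"yaw": 0}
    - {"hand": -1,"x": 0.0005,"y": 0.013,"z": 0,"yaw": 0}
    - {"hand": -1,"x": 0.0005,"y": 0.013,"z": 0,"yaw": 0}
    - {"hand": -1,"x": 0.0005,"y": 0.013,"z": 0,"yaw": 0}
    - {"hand": -1,"x": 0,"y": 0.013,"z": 0,"yaw": 0}
    - {"hand": -1,"x": 0,"y": 0.012,"z": 0,"yaw": 0}

```text
clock: 8.15
eef_pos: [548.5, 100.2, 257.0]
eef_rot: [-3.141, -0.0, 1.807]
wrist_force: [-0.3, 1.3, -4.1]
finger_gap: 14.2
finger_force: 40.0
```

arm_command:
  targets:
    - {"hand": -1,"x": 0,"y": 0.01,"z": 0,"yaw": 0}
    - {"hand": -1,"x": 0,"y": 0.006,"z": 0,"yaw": 0}
    - {"hand": -1,"x": 0,"y": 0.004,"z": 0,"yaw": 0}
    - {"hand": -1,"x": 0,"y": 0,"z": 0,"yaw": 0}
    - {"hand": -1,"x": 0,"y": 0,"z": 0,"yaw": 0}

```text
clock: 8.65
eef_pos: [566.6, 104.5, 257.5]
eef_rot: [-3.142, -0.0, 1.807]
wrist_force: [0.2, 0.5, -5.3]
finger_gap: 13.8
finger_force: 40.0
```

```bash
python3 - <<'E'
from h import *
s=manip.read_state();print(s['eef_pos'],s['eef_rot'],s['wrist_force'],s['moment'],s['clock'])
w=save('wrist','wrist5.png')[:,:,::-1]; t=save('side','side5.png')[:,:,::-1]
cal=get_calibration('wrist');np.savez('w5.npz',**{k:np.array(v) for k,v in cal.items()})
c=cv2.resize(w[60:310,130:380],(600,600),interpolation=cv2.INTER_CUBIC)
cv2.imwrite('pics/c5.png',np.hstack([c,cv2.resize(t[130:250,205:245+0],(200,600),interpolation=cv2.INTER_CUBIC)]))
p=s['eef_pos'];print(proj(cal,[[p[0],p[1],276],[566.8,104.4,241],[566.8+43*.972,104.4+43*.236,241],[566.8-43*.972,104.4-43*.236,241]]))
E
```

```text
[566.63170466 104.48119717 257.47543633] [-3.14150819e+00 -1.24506773e-05  1.80678205e+00] [ 0.21526979  0.50730284 -5.30779283] [-0.04346764 -0.0520432   0.01806742] 8.65
[[253.47149726 240.45825995]
 [253.96378921 219.28470139]
 [319.68205632 219.03074764]
 [188.28736649 219.32003395]]
```

View pics/c5.png

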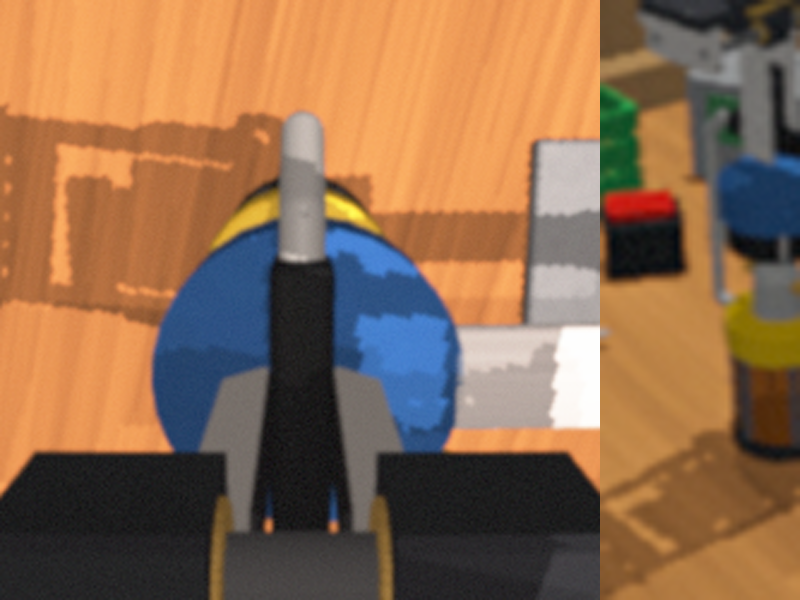

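```bash
python3 - <<'E'
from h import *
cal=dict(np.load('w5.npz'));th=np.linspace(0,2*np.pi,361)
p=np.array([566.63,104.48]);tx=np.array([-.234,.972]);ty=np.array([.972,.234])
q=proj(cal,np.c_[p[0]+43*np.cos(th),p[1]+43*np.sin(th),0*th+241]);print('drum at TCP',q.min(0),q.max(0),q[q[:,0].argmin()],q[q[:,0].argmax()])
for z in(266,275,284):
  e=[*(p+40*tx),z];print('bar end',z,proj(cal,[e]))
print('upright',proj(cal,[[*(p+66*tx),150],[*(p+66*tx),270],[*(p+71*tx),270]]), cal['cam_to_world'][:3,0])
for a in(0,1): print('arm',a,proj(cal,[[*(p+50*ty+a*tx),241],[*(p+80*ty+a*tx),241]]))
E
python3 - <<'E'
import sys;sys.path.insert(0,'.')
E
python3 - <<'E'
from fit import *
fit('wrist','wrist5.png',(150,140,350,247),dict(np.load('w5.npz')),(567,104.5))
E
```

```text
drum at TCP [187.97072902 153.37022954] [319.52963684 278.13228132] [187.97072902 215.18130233] [319.52963684 216.30207893]
bar end 266 [[253.4344248  164.84612418]]
bar end 275 [[253.34400158 167.73212231]]
bar end 284 [[253.24334413 170.9459562 ]]
upright [[254.06959991 114.21389017]
 [253.31381653 116.3184593 ]
 [253.29836394 106.39411318]] [ 9.72332194e-01  2.33602442e-01 -6.24161523e-05]
arm 0 [[330.03535381 218.94060937]
 [374.93670981 218.6958223 ]]
arm 1 [[330.12559025 217.49415553]
 [375.07947975 217.25932188]]
wrist [569.6 102.9 214.9] 4260.111328125 6124
```

arm_command:
  targets:
    - {"hand": -1,"x": 0,"y": 0.0013,"z": 0,"yaw": 0.04}
    - {"hand": -1,"x": 0,"y": 0,"z": 0,"yaw": 0.09}
    - {"hand": -1,"x": 0,"y": 0,"z": 0,"yaw": 0.1}
    - {"hand": -1,"x": 0,"y": 0,"z": 0,"yaw": 0.1}
    - {"hand": -1,"x": 0,"y": 0,"z": 0,"yaw": 0.1}
    - {"hand": -1,"x": 0,"y": 0,"z": 0,"yaw": 0.1}
    - {"hand": -1,"x": 0,"y": 0,"z": 0,"yaw": 0.1}
    - {"hand": -1,"x": 0,"y": 0,"z": 0,"yaw": 0.09}
    - {"hand": -1,"x": 0,"y": 0,"z": 0,"yaw": 0.06}
    - {"hand": -1,"x": 0,"y": 0,"z": 0,"yaw": 0.02}

```text
clock: 9.75
eef_pos: [567.9, 104.8, 257.6]
eef_rot: [3.141, -0.0, 1.005]
wrist_force: [-0.1, -0.5, -3.9]
finger_gap: 13.6
finger_force: 40.0
```

arm_command:
  targets:
    - {"hand": -1,"x": 0,"y": 0,"z": -0.003,"yaw": 0}
    - {"hand": -1,"x": 0,"y": 0,"z": -0.004,"yaw": 0}
    - {"hand": -1,"x": 0,"y": 0,"z": -0.003,"yaw": 0}
    - {"hand": -1,"x": 0,"y": 0,"z": -0.003,"yaw": 0}
    - {"hand": -1,"x": 0,"y": 0,"z": -0.003,"yaw": 0}
    - {"hand": -1,"x": 0,"y": 0,"z": -0.003,"yaw": 0}
    - {"hand": -1,"x": 0,"y": 0,"z": -0.003,"yaw": 0}
    - {"hand": -1,"x": 0,"y": 0,"z": -0.001,"yaw": 0}
    - {"hand": -1,"x": 0,"y": 0,"z": 0,"yaw": 0}
    - {"hand": -1,"x": 0,"y": 0,"z": 0,"yaw": 0}

```text
clock: 10.75
eef_pos: [568.0, 104.8, 280.3]
eef_rot: [-3.141, 0.0, 1.007]
wrist_force: [0.2, 0.1, -3.6]
finger_gap: 13.5
finger_force: 40.0
```

```bash
cat > st.py <<'E'
from h import *
s=manip.read_state();print(s['clock'],s['eef_pos'].round(2),'yaw',s['eef_rot'].round(4),'F',s['wrist_force'].round(2),'M',s['moment'].round(3))
print('rel deg',np.degrees(s['eef_rot'][2]-np.pi/2-.236).round(1),'h',(s['eef_pos'][2]-237.5).round(1))
E
python3 st.py
```

```text
10.75 [568.01 104.82 280.33] yaw [-3.1414e+00  1.0000e-04  1.0068e+00] F [ 0.19  0.15 -3.65] M [-0.031 -0.04   0.013]
rel deg -45.8 h 42.8
```

arm_command:
  targets:
    - {"hand": -1,"x": 0,"y": 0,"z": -0.001,"yaw": 0}
    - {"hand": -1,"x": 0,"y": 0,"z": -0.001,"yaw": 0}
    - {"hand": -1,"x": 0,"y": 0,"z": -0.001,"yaw": 0}
    - {"hand": -1,"x": 0,"y": 0,"z": -0.001,"yaw": 0}
    - {"hand": -1,"x": 0,"y": 0,"z": -0.001,"yaw": 0}
    - {"hand": -1,"x": 0,"y": 0,"z": -0.001,"yaw": 0}
    - {"hand": -1,"x": 0,"y": 0,"z": 0,"yaw": 0}

```text
clock: 11.45
eef_pos: [568.0, 104.8, 285.8]
eef_rot: [-3.141, 0.001, 1.007]
wrist_force: [0.5, 1.2, -10.5]
finger_gap: 14.0
finger_force: 40.0
```

arm_command:
  targets:
    - {"hand": -1,"x": 0,"y": 0,"z": -0.001,"yaw": 0}
    - {"hand": -1,"x": 0,"y": 0,"z": -0.001,"yaw": 0}
    - {"hand": -1,"x": 0,"y": 0,"z": -0.0005,"yaw": 0}
    - {"hand": -1,"x": 0,"y": 0,"z": 0,"yaw": 0}

```text
clock: 11.85
eef_pos: [568.0, 104.8, 288.7]
eef_rot: [-3.141, 0.0, 1.007]
wrist_force: [0.6, 0.6, -13.8]
finger_gap: 13.5
finger_force: 40.0
```

```bash
python3 st.py
```

```text
11.85 [567.99 104.82 288.75] yaw [-3.1412e+00  3.0000e-04  1.0068e+00] F [  0.64   0.63 -13.81] M [ 0.015 -0.19   0.003]
rel deg -45.8 h 51.2
```

arm_command:
  targets:
    - {"hand": -1,"x": 0,"y": 0,"z": 0,"yaw": -0.014}
    - {"hand": -1,"x": 0,"y": 0,"z": 0,"yaw": -0.014}
    - {"hand": -1,"x": 0,"y": 0,"z": 0,"yaw": -0.014}
    - {"hand": -1,"x": 0,"y": 0,"z": 0,"yaw": -0.014}
    - {"hand": -1,"x": 0,"y": 0,"z": 0,"yaw": -0.014}
    - {"hand": -1,"x": 0,"y": 0,"z": 0,"yaw": -0.014}
    - {"hand": -1,"x": 0,"y": 0,"z": 0,"yaw": -0.014}

```text
clock: 12.55
eef_pos: [568.0, 104.8, 288.9]
eef_rot: [-3.142, 0.0, 1.106]
wrist_force: [-0.6, -1.0, -13.4]
finger_gap: 13.9
finger_force: 39.9
```

```bash
python3 st.py
```

```text
12.55 [568.03 104.82 288.94] yaw [-3.1415  0.      1.106 ] F [ -0.59  -0.98 -13.35] M [-0.071 -0.056 -0.126]
rel deg -40.2 h 51.4
```

arm_command:
  targets:
    - {"hand": -1,"x": 0,"y": 0,"z": 0,"yaw": -0.014}
    - {"hand": -1,"x": 0,"y": 0,"z": 0,"yaw": -0.014}
    - {"hand": -1,"x": 0,"y": 0,"z": 0,"yaw": -0.014}
    - {"hand": -1,"x": 0,"y": 0,"z": 0,"yaw": -0.014}
    - {"hand": -1,"x": 0,"y": 0,"z": 0,"yaw": -0.014}
    - {"hand": -1,"x": 0,"y": 0,"z": 0,"yaw": -0.014}
    - {"hand": -1,"x": 0,"y": 0,"z": 0,"yaw": -0.014}

```text
clock: 13.25
eef_pos: [568.1, 104.8, 289.0]
eef_rot: [3.142, -0.0, 1.204]
wrist_force: [-0.9, -0.4, -13.4]
finger_gap: 13.5
finger_force: 39.9
```

```bash
python3 st.py
```

```text
13.25 [568.08 104.81 288.97] yaw [ 3.1415 -0.      1.2039] F [ -0.89  -0.37 -13.41] M [-0.051 -0.086 -0.052]
rel deg -34.5 h 51.5
```

arm_command:
  targets:
    - {"hand": -1,"x": 0,"y": 0,"z": 0,"yaw": -0.014}
    - {"hand": -1,"x": 0,"y": 0,"z": 0,"yaw": -0.014}
    - {"hand": -1,"x": 0,"y": 0,"z": 0,"yaw": -0.014}
    - {"hand": -1,"x": 0,"y": 0,"z": 0,"yaw": -0.014}
    - {"hand": -1,"x": 0,"y": 0,"z": 0,"yaw": -0.014}
    - {"hand": -1,"x": 0,"y": 0,"z": 0,"yaw": -0.014}
    - {"hand": -1,"x": 0,"y": 0,"z": 0,"yaw": -0.014}

```text
clock: 13.95
eef_pos: [568.1, 104.8, 288.9]
eef_rot: [-3.142, 0.0, 1.302]
wrist_force: [0.3, 0.1, -13.7]
finger_gap: 14.1
finger_force: 39.9
```

```bash
python3 st.py
```

```text
13.95 [568.07 104.81 288.94] yaw [-3.1415  0.      1.302 ] F [  0.32   0.1  -13.71] M [-0.035 -0.003 -0.061]
rel deg -28.9 h 51.4
```

arm_command:
  targets:
    - {"hand": -1,"x": 0,"y": 0,"z": 0,"yaw": -0.014}
    - {"hand": -1,"x": 0,"y": 0,"z": 0,"yaw": -0.014}
    - {"hand": -1,"x": 0,"y": 0,"z": 0,"yaw": -0.014}
    - {"hand": -1,"x": 0,"y": 0,"z": 0,"yaw": -0.014}
    - {"hand": -1,"x": 0,"y": 0,"z": 0,"yaw": -0.014}
    - {"hand": -1,"x": 0,"y": 0,"z": 0,"yaw": -0.014}
    - {"hand": -1,"x": 0,"y": 0,"z": 0,"yaw": -0.014}

```text
clock: 14.65
eef_pos: [568.0, 104.8, 288.9]
eef_rot: [-3.141, 0.0, 1.4]
wrist_force: [-1.0, -0.1, -12.8]
finger_gap: 13.6
finger_force: 39.9
```

```bash
python3 st.py
```

```text
14.65 [568.03 104.82 288.94] yaw [-3.1415  0.      1.4   ] F [ -1.03  -0.1  -12.84] M [-0.045  0.055 -0.073]
rel deg -23.3 h 51.4
```

arm_command:
  targets:
    - {"hand": -1,"x": 0,"y": 0,"z": 0,"yaw": -0.014}
    - {"hand": -1,"x": 0,"y": 0,"z": 0,"yaw": -0.014}
    - {"hand": -1,"x": 0,"y": 0,"z": 0,"yaw": -0.014}
    - {"hand": -1,"x": 0,"y": 0,"z": 0,"yaw": -0.014}
    - {"hand": -1,"x": 0,"y": 0,"z": 0,"yaw": -0.014}
    - {"hand": -1,"x": 0,"y": 0,"z": 0,"yaw": -0.014}
    - {"hand": -1,"x": 0,"y": 0,"z": 0,"yaw": -0.014}

```text
clock: 15.35
eef_pos: [567.9, 104.8, 288.9]
eef_rot: [-3.141, -0.0, 1.498]
wrist_force: [-3.8, -0.3, -12.6]
finger_gap: 13.6
finger_force: 39.9
```

```bash
python3 st.py
```

```text
15.35 [567.94 104.84 288.91] yaw [-3.1412 -0.      1.498 ] F [ -3.83  -0.3  -12.59] M [ 0.093  0.65  -0.094]
rel deg -17.7 h 51.4
```

arm_command:
  targets:
    - {"hand": -1,"x": 0,"y": -0.0008,"z": 0,"yaw": 0}
    - {"hand": -1,"x": 0,"y": 0,"z": 0,"yaw": 0}

```text
clock: 15.55
eef_pos: [567.4, 104.9, 289.1]
eef_rot: [3.141, -0.0, 1.497]
wrist_force: [-1.0, -0.2, -12.8]
finger_gap: 13.7
finger_force: 39.9
```

```bash
python3 st.py
```

```text
15.55 [567.44 104.9  289.1 ] yaw [ 3.1408e+00 -2.0000e-04  1.4967e+00] F [ -1.02  -0.23 -12.81] M [ 0.141  0.071 -0.084]
rel deg -17.8 h 51.6
```

Relieved. I keep searching.

arm_command:
  targets:
    - {"hand": -1,"x": 0,"y": -0.0002,"z": 0,"yaw": -0.014}
    - {"hand": -1,"x": 0,"y": 0,"z": 0,"yaw": -0.014}
    - {"hand": -1,"x": 0,"y": 0,"z": 0,"yaw": -0.014}
    - {"hand": -1,"x": 0,"y": 0,"z": 0,"yaw": -0.014}
    - {"hand": -1,"x": 0,"y": 0,"z": 0,"yaw": -0.014}
    - {"hand": -1,"x": 0,"y": 0,"z": 0,"yaw": -0.014}

```text
clock: 16.15
eef_pos: [567.4, 104.8, 289.7]
eef_rot: [3.14, -0.0, 1.582]
wrist_force: [2.6, -0.9, -4.4]
finger_gap: 13.5
finger_force: 40.0
```

```bash
python3 st.py
```

```text
16.15 [567.43 104.82 289.7 ] yaw [ 3.1398 -0.      1.5818] F [ 2.6  -0.89 -4.43] M [-0.087 -0.799 -0.245]
rel deg -12.9 h 52.2
```

arm_command:
  targets:
    - {"hand": -1,"x": 0,"y": 0.0004,"z": 0,"yaw": 0.014}
    - {"hand": -1,"x": 0,"y": 0,"z": 0,"yaw": 0.014}
    - {"hand": -1,"x": 0,"y": 0,"z": 0,"yaw": 0}
    - {"hand": -1,"x": 0,"y": 0,"z": 0,"yaw": 0}

```text
clock: 16.55
eef_pos: [567.6, 104.9, 289.3]
eef_rot: [3.141, -0.0, 1.553]
wrist_force: [2.9, -0.8, -1.6]
finger_gap: 13.7
finger_force: 39.9
```

```bash
python3 st.py
```

```text
16.55 [567.6  104.86 289.27] yaw [ 3.1409 -0.      1.5527] F [ 2.92 -0.78 -1.56] M [-0.189 -0.801 -0.152]
rel deg -14.6 h 51.8
```

arm_command:
  targets:
    - {"hand": -1,"x": 0,"y": 0.0004,"z": 0,"yaw": 0.014}
    - {"hand": -1,"x": 0,"y": 0,"z": 0,"yaw": 0.014}
    - {"hand": -1,"x": 0,"y": 0,"z": 0,"yaw": 0}
    - {"hand": -1,"x": 0,"y": 0,"z": 0,"yaw": 0}

```text
clock: 16.95
eef_pos: [567.8, 104.9, 288.8]
eef_rot: [-3.141, 0.0, 1.525]
wrist_force: [1.7, -0.3, -3.1]
finger_gap: 13.7
finger_force: 40.0
```

```bash
python3 st.py
```

```text
16.95 [567.84 104.9  288.8 ] yaw [-3.1413  0.      1.5249] F [ 1.72 -0.29 -3.06] M [-0.138 -0.642 -0.012]
rel deg -16.2 h 51.3
```

arm_command:
  targets:
    - {"hand": -1,"x": 0,"y": 0.0005,"z": 0,"yaw": 0}
    - {"hand": -1,"x": 0,"y": 0.0005,"z": 0,"yaw": 0}
    - {"hand": -1,"x": 0,"y": 0,"z": 0,"yaw": 0}
    - {"hand": -1,"x": 0,"y": 0,"z": 0,"yaw": 0}

```text
clock: 17.35
eef_pos: [568.7, 104.9, 288.8]
eef_rot: [-3.141, 0.0, 1.525]
wrist_force: [-0.6, -0.3, -3.7]
finger_gap: 14.0
finger_force: 40.0
```

```bash
python3 st.py
```

```text
17.35 [568.68 104.88 288.8 ] yaw [-3.1409  0.      1.5249] F [-0.63 -0.25 -3.65] M [-0.12   0.078 -0.056]
rel deg -16.2 h 51.3
```

arm_command:
  targets:
    - {"hand": -1,"x": 0,"y": 0,"z": -0.001,"yaw": -0.0175}
    - {"hand": -1,"x": 0,"y": 0,"z": -0.001,"yaw": -0.0175}
    - {"hand": -1,"x": 0,"y": 0,"z": -0.001,"yaw": -0.0175}
    - {"hand": -1,"x": 0,"y": 0,"z": 0,"yaw": 0}
    - {"hand": -1,"x": 0,"y": 0,"z": 0,"yaw": 0}

```text
clock: 17.85
eef_pos: [568.8, 104.9, 291.8]
eef_rot: [-3.141, 0.0, 1.577]
wrist_force: [-0.6, -0.8, -7.1]
finger_gap: 13.5
finger_force: 40.0
```

```bash
python3 st.py
```

```text
17.85 [568.76 104.86 291.78] yaw [-3.1411  0.      1.5772] F [-0.64 -0.8  -7.15] M [ 0.     0.212 -0.216]
rel deg -13.2 h 54.3
```

arm_command:
  targets:
    - {"hand": -1,"x": 0,"y": 0,"z": 0,"yaw": 0.0175}
    - {"hand": -1,"x": 0,"y": 0,"z": 0,"yaw": 0.0175}
    - {"hand": -1,"x": 0,"y": 0,"z": 0,"yaw": 0.0175}
    - {"hand": -1,"x": 0,"y": 0,"z": 0,"yaw": 0.0175}
    - {"hand": -1,"x": 0,"y": 0,"z": 0,"yaw": 0.0175}
    - {"hand": -1,"x": 0,"y": 0,"z": 0,"yaw": 0.0175}
    - {"hand": -1,"x": 0,"y": 0,"z": 0,"yaw": 0.0175}
    - {"hand": -1,"x": 0,"y": 0,"z": 0,"yaw": 0}

```text
clock: 18.65
eef_pos: [568.9, 104.9, 292.1]
eef_rot: [3.141, -0.0, 1.454]
wrist_force: [-1.4, -0.3, -4.3]
finger_gap: 14.0
finger_force: 40.0
```

```bash
python3 st.py
```

```text
18.65 [568.88 104.89 292.08] yaw [ 3.1414e+00 -1.0000e-04  1.4541e+00] F [-1.38 -0.25 -4.26] M [0.055 0.284 0.196]
rel deg -20.2 h 54.6
```

arm_command:
  targets:
    - {"hand": -1,"x": 0,"y": -0.0003,"z": 0,"yaw": -0.02}
    - {"hand": -1,"x": 0,"y": 0,"z": 0,"yaw": -0.02}
    - {"hand": -1,"x": 0,"y": 0,"z": 0,"yaw": -0.02}
    - {"hand": -1,"x": 0,"y": 0,"z": -0.001,"yaw": 0}
    - {"hand": -1,"x": 0,"y": 0,"z": -0.001,"yaw": 0}
    - {"hand": -1,"x": 0,"y": 0,"z": -0.001,"yaw": 0}
    - {"hand": -1,"x": 0,"y": 0,"z": -0.001,"yaw": 0}
    - {"hand": -1,"x": 0,"y": 0,"z": 0,"yaw": 0}

```text
clock: 19.45
eef_pos: [568.6, 104.9, 296.1]
eef_rot: [3.141, -0.0, 1.515]
wrist_force: [0.7, -0.3, -3.5]
finger_gap: 13.7
finger_force: 40.0
```

```bash
python3 st.py
```

```text
19.45 [568.61 104.86 296.13] yaw [ 3.1414 -0.      1.5147] F [ 0.7  -0.35 -3.54] M [-0.1    0.075  0.015]
rel deg -16.7 h 58.6
```

arm_command:
  targets:
    - {"hand": -1,"x": 0,"y": 0,"z": -0.0015,"yaw": 0}
    - {"hand": -1,"x": 0,"y": 0,"z": -0.0015,"yaw": 0}
    - {"hand": -1,"x": 0,"y": 0,"z": -0.0015,"yaw": 0}
    - {"hand": -1,"x": 0,"y": 0,"z": -0.0015,"yaw": 0}
    - {"hand": -1,"x": 0,"y": 0,"z": -0.0015,"yaw": 0}
    - {"hand": -1,"x": 0,"y": 0,"z": -0.0015,"yaw": 0}
    - {"hand": -1,"x": 0,"y": 0,"z": -0.001,"yaw": 0}
    - {"hand": -1,"x": 0,"y": 0,"z": 0,"yaw": 0}

```text
clock: 20.25
eef_pos: [568.6, 104.9, 306.2]
eef_rot: [3.141, -0.0, 1.515]
wrist_force: [0.3, -0.8, -4.1]
finger_gap: 13.7
finger_force: 40.0
```

```bash
python3 st.py
```

```text
20.25 [568.62 104.87 306.17] yaw [ 3.1413e+00 -1.0000e-04  1.5148e+00] F [ 0.31 -0.76 -4.11] M [-0.018  0.025 -0.063]
rel deg -16.7 h 68.7
```

arm_command:
  targets:
    - {"hand": -1,"x": 0,"y": 0,"z": 0,"yaw": -0.025}
    - {"hand": -1,"x": 0,"y": 0,"z": 0,"yaw": -0.025}
    - {"hand": -1,"x": 0,"y": 0,"z": 0,"yaw": -0.025}
    - {"hand": -1,"x": 0,"y": 0,"z": 0,"yaw": -0.025}
    - {"hand": -1,"x": 0,"y": 0,"z": 0,"yaw": -0.025}
    - {"hand": -1,"x": 0,"y": 0,"z": 0,"yaw": 0}

```text
clock: 20.85
eef_pos: [568.6, 104.9, 306.0]
eef_rot: [3.142, -0.0, 1.641]
wrist_force: [0.0, -0.7, -3.5]
finger_gap: 13.5
finger_force: 40.0
```

```bash
python3 st.py
```

```text
20.85 [568.59 104.85 305.97] yaw [ 3.1415 -0.      1.6411] F [ 0.   -0.68 -3.49] M [-0.027 -0.076  0.004]
rel deg -9.5 h 68.5
```

arm_command:
  targets:
    - {"hand": -1,"x": 0,"y": 0,"z": 0,"yaw": -0.03}
    - {"hand": -1,"x": 0,"y": 0,"z": 0,"yaw": -0.03}
    - {"hand": -1,"x": 0,"y": 0,"z": 0,"yaw": -0.03}
    - {"hand": -1,"x": 0,"y": 0,"z": 0,"yaw": -0.03}
    - {"hand": -1,"x": 0,"y": 0,"z": 0,"yaw": -0.03}
    - {"hand": -1,"x": 0,"y": 0,"z": 0,"yaw": -0.03}
    - {"hand": -1,"x": 0,"y": 0,"z": 0,"yaw": -0.03}
    - {"hand": -1,"x": 0,"y": 0,"z": 0,"yaw": -0.03}
    - {"hand": -1,"x": 0,"y": 0,"z": 0,"yaw": -0.03}
    - {"hand": -1,"x": 0,"y": 0,"z": 0,"yaw": -0.03}

```text
clock: 21.85
eef_pos: [568.6, 104.8, 305.9]
eef_rot: [-3.142, -0.0, 1.942]
wrist_force: [-0.4, 0.2, -4.7]
finger_gap: 13.7
finger_force: 40.0
```

```bash
python3 st.py
```

```text
21.85 [568.57 104.84 305.94] yaw [-3.1416 -0.      1.9422] F [-0.42  0.16 -4.69] M [-0.094 -0.115  0.013]
rel deg 7.8 h 68.4
```

arm_command:
  targets:
    - {"hand": -1,"x": 0,"y": 0,"z": 0,"yaw": -0.03}
    - {"hand": -1,"x": 0,"y": 0,"z": 0,"yaw": -0.03}
    - {"hand": -1,"x": 0,"y": 0,"z": 0,"yaw": -0.03}
    - {"hand": -1,"x": 0,"y": 0,"z": 0,"yaw": -0.03}
    - {"hand": -1,"x": 0,"y": 0,"z": 0,"yaw": -0.03}
    - {"hand": -1,"x": 0,"y": 0,"z": 0,"yaw": -0.03}
    - {"hand": -1,"x": 0,"y": 0,"z": 0,"yaw": -0.03}
    - {"hand": -1,"x": 0,"y": 0,"z": 0,"yaw": -0.03}
    - {"hand": -1,"x": 0,"y": 0,"z": 0,"yaw": -0.03}
    - {"hand": -1,"x": 0,"y": 0,"z": 0,"yaw": -0.03}

```text
clock: 22.85
eef_pos: [568.6, 104.9, 305.9]
eef_rot: [3.142, -0.0, 2.242]
wrist_force: [-0.4, 1.3, -4.9]
finger_gap: 13.7
finger_force: 40.0
```

```bash
python3 st.py
```

```text
22.85 [568.58 104.88 305.94] yaw [ 3.1416 -0.      2.2423] F [-0.42  1.34 -4.86] M [ 0.029 -0.174 -0.008]
rel deg 25.0 h 68.4
```

arm_command:
  targets:
    - {"hand": -1,"x": 0,"y": 0,"z": 0,"yaw": -0.0275}
    - {"hand": -1,"x": 0,"y": 0,"z": 0,"yaw": -0.0275}
    - {"hand": -1,"x": 0,"y": 0,"z": 0,"yaw": -0.0275}
    - {"hand": -1,"x": 0,"y": 0,"z": 0,"yaw": -0.0275}
    - {"hand": -1,"x": 0,"y": 0,"z": 0,"yaw": 0}

```text
clock: 23.35
eef_pos: [568.5, 104.8, 305.9]
eef_rot: [-3.141, -0.0, 2.351]
wrist_force: [0.1, 0.4, -4.6]
finger_gap: 13.8
finger_force: 39.9
```

```bash
python3 st.py
```

```text
23.35 [568.54 104.79 305.95] yaw [-3.1414 -0.      2.351 ] F [ 0.14  0.43 -4.65] M [-0.202 -0.008 -0.107]
rel deg 31.2 h 68.4
```

arm_command:
  targets:
    - {"hand": -1,"x": 0,"y": 0,"z": 0.001,"yaw": 0}
    - {"hand": -1,"x": 0,"y": 0,"z": 0.001,"yaw": 0}
    - {"hand": -1,"x": 0,"y": 0,"z": 0.001,"yaw": 0}
    - {"hand": -1,"x": 0,"y": 0,"z": 0.001,"yaw": 0}
    - {"hand": -1,"x": 0,"y": 0,"z": 0,"yaw": 0}
    - {"hand": -1,"x": 0,"y": 0,"z": 0,"yaw": 0}

```text
clock: 23.95
eef_pos: [568.5, 104.8, 301.8]
eef_rot: [-3.141, -0.0, 2.35]
wrist_force: [-0.5, -1.1, -2.7]
finger_gap: 13.8
finger_force: 39.9
```

```bash
python3 st.py
```

```text
23.95 [568.53 104.84 301.78] yaw [-3.1414e+00 -2.0000e-04  2.3497e+00] F [-0.49 -1.06 -2.75] M [-0.264  0.036 -0.08 ]
rel deg 31.1 h 64.3
```

arm_command:
  targets:
    - {"hand": -1,"x": 0,"y": 0,"z": 0.001,"yaw": 0}
    - {"hand": -1,"x": 0,"y": 0,"z": 0.001,"yaw": 0}
    - {"hand": -1,"x": 0,"y": 0,"z": 0,"yaw": 0}
    - {"hand": -1,"x": 0,"y": 0,"z": 0,"yaw": 0}

```text
clock: 24.35
eef_pos: [568.5, 104.9, 299.8]
eef_rot: [-3.141, -0.0, 2.35]
wrist_force: [-0.7, -0.4, -3.9]
finger_gap: 13.7
finger_force: 39.9
```

```bash
python3 st.py
```

```text
24.35 [568.54 104.86 299.81] yaw [-3.1414e+00 -2.0000e-04  2.3498e+00] F [-0.72 -0.43 -3.94] M [-0.233  0.074 -0.081]
rel deg 31.1 h 62.3
```

arm_command:
  targets:
    - {"hand": -1,"x": 0,"y": 0,"z": 0.0005,"yaw": 0}
    - {"hand": -1,"x": 0,"y": 0,"z": 0.0005,"yaw": 0}
    - {"hand": -1,"x": 0,"y": 0,"z": 0.0005,"yaw": 0}
    - {"hand": -1,"x": 0,"y": 0,"z": 0,"yaw": 0}
    - {"hand": -1,"x": 0,"y": 0,"z": 0,"yaw": 0}

```text
clock: 24.85
eef_pos: [568.6, 104.9, 298.4]
eef_rot: [-3.142, -0.0, 2.35]
wrist_force: [-0.1, -0.4, -3.4]
finger_gap: 13.9
finger_force: 39.9
```

```bash
python3 st.py
```

```text
24.85 [568.56 104.88 298.39] yaw [-3.1415e+00 -1.0000e-04  2.3498e+00] F [-0.14 -0.39 -3.41] M [-0.238  0.062 -0.173]
rel deg 31.1 h 60.9
```

arm_command:
  targets:
    - {"hand": -1,"x": 0,"y": 0,"z": 0,"yaw": 0.02}
    - {"hand": -1,"x": 0,"y": 0,"z": 0.0005,"yaw": 0.02}
    - {"hand": -1,"x": 0,"y": 0,"z": 0.0005,"yaw": 0}
    - {"hand": -1,"x": 0,"y": 0,"z": 0,"yaw": 0}
    - {"hand": -1,"x": 0,"y": 0,"z": 0,"yaw": 0}

```text
clock: 25.35
eef_pos: [568.6, 104.9, 297.4]
eef_rot: [3.142, -0.0, 2.31]
wrist_force: [-0.7, -0.6, -2.3]
finger_gap: 13.8
finger_force: 40.0
```

```bash
python3 st.py
```

```text
25.35 [568.58 104.93 297.4 ] yaw [ 3.1416e+00 -1.0000e-04  2.3100e+00] F [-0.72 -0.55 -2.26] M [-0.086 -0.038 -0.036]
rel deg 28.8 h 59.9
```

Contact is beginning at h≈60, which is the pocket floor, and the twist is relieved. I lower until the weight is off.

arm_command:
  targets:
    - {"hand": -1,"x": 0,"y": 0,"z": 0.0005,"yaw": 0}
    - {"hand": -1,"x": 0,"y": 0,"z": 0.0003,"yaw": 0}
    - {"hand": -1,"x": 0,"y": 0,"z": 0,"yaw": 0}
    - {"hand": -1,"x": 0,"y": 0,"z": 0,"yaw": 0}

```text
clock: 25.75
eef_pos: [568.7, 104.9, 297.3]
eef_rot: [3.141, 0.001, 2.31]
wrist_force: [-0.9, -0.4, 5.2]
finger_gap: 13.7
finger_force: 40.0
```

```bash
python3 st.py
```

```text
25.75 [568.69 104.92 297.28] yaw [3.1406e+00 6.0000e-04 2.3098e+00] F [-0.92 -0.38  5.2 ] M [-0.133  0.248 -0.065]
rel deg 28.8 h 59.8
```

arm_command:
  targets:
    - {"hand": -1,"x": 0,"y": 0,"z": -0.0004,"yaw": 0}
    - {"hand": -1,"x": 0,"y": 0,"z": 0,"yaw": 0}
    - {"hand": -0.68,"x": 0,"y": 0,"z": 0,"yaw": 0}
    - {"hand": -0.65,"x": 0,"y": 0,"z": 0,"yaw": 0}
    - {"hand": -0.6,"x": 0,"y": 0,"z": 0,"yaw": 0}
    - {"hand": -0.5,"x": 0,"y": 0,"z": 0,"yaw": 0}
    - {"hand": -0.4,"x": 0,"y": 0,"z": 0,"yaw": 0}
    - {"hand": -0.3,"x": 0,"y": 0,"z": 0,"yaw": 0}
    - {"hand": -0.2,"x": 0,"y": 0,"z": 0,"yaw": 0}
    - {"hand": -0.2,"x": 0,"y": 0,"z": 0,"yaw": 0}

```text
clock: 26.75
eef_pos: [568.6, 104.9, 297.1]
eef_rot: [3.142, 0.0, 2.31]
wrist_force: [1.0, 0.2, 0.1]
finger_gap: 37.5
finger_force: 0.0
```

arm_command:
  targets:
    - {"hand": -0.2,"x": 0,"y": 0,"z": -0.002,"yaw": 0}
    - {"hand": -0.2,"x": 0,"y": 0,"z": -0.006,"yaw": 0}
    - {"hand": -0.2,"x": 0,"y": 0,"z": -0.012,"yaw": 0}
    - {"hand": -0.2,"x": 0,"y": 0,"z": -0.015,"yaw": 0}
    - {"hand": -0.2,"x": 0,"y": 0,"z": -0.015,"yaw": 0}
    - {"hand": -0.2,"x": 0,"y": 0,"z": -0.015,"yaw": 0}
    - {"hand": -0.2,"x": 0,"y": 0,"z": -0.015,"yaw": 0}
    - {"hand": -0.2,"x": 0,"y": 0,"z": -0.01,"yaw": 0}
    - {"hand": -0.2,"x": 0,"y": 0,"z": -0.005,"yaw": 0}

```text
clock: 27.65
eef_pos: [568.6, 104.9, 393.5]
eef_rot: [3.14, 0.001, 2.31]
wrist_force: [0.1, -0.5, 0.7]
finger_gap: 37.4
finger_force: 0.0
```

```bash
python3 st.py; python3 - <<'E'
from h import *
w=save('wrist','wrist9.png')[:,:,::-1]; t=save('side','side9.png')[:,:,::-1]
cv2.imwrite('pics/m9.png',np.hstack([cv2.resize(t[100:270,180:290],(360,556),interpolation=cv2.INTER_CUBIC),cv2.copyMakeBorder(cv2.resize(w,(430,322)),0,234,0,0,0)]))
E
```

```text
27.65 [568.65 104.88 393.52] yaw [3.1402e+00 1.0000e-03 2.3097e+00] F [ 0.14 -0.54  0.68] M [-0.02  -0.122  0.003]
rel deg 28.8 h 156.0
```

View pics/m9.png

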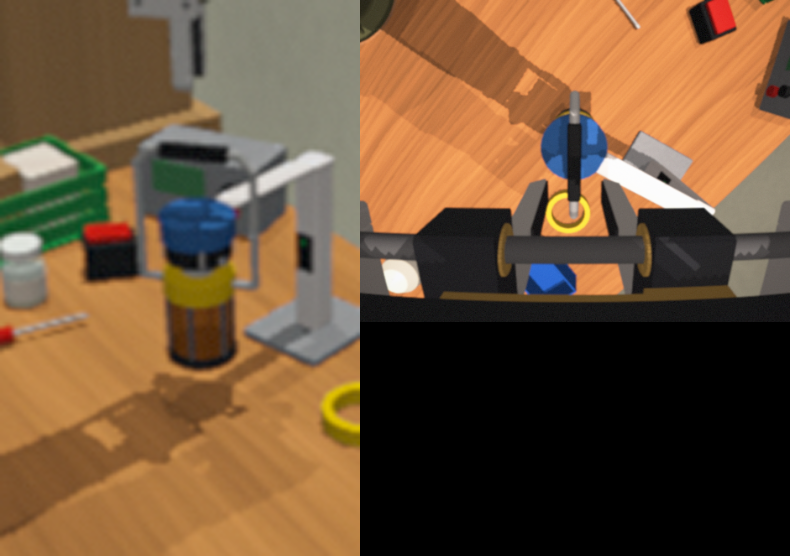

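The pictures show the lantern hanging upright by itself: drum at about (198,225), collar at (200,285), the stand's arm inside the bow, and the gripper clear above. I hand the job in.

```bash
python3 -c "
from cell import manip
print(manip.sign_off())"
```

```text
the job is handed in; nothing more can be done
None
```

The lantern hangs upright on its own in the charging mount, lugs settled at pocket-floor height, with the gripper clear; I handed the job in at about 28 s, and no verdict came back.

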